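# Fetch the blank flange from between the sample vials and close the port

### The job

Close the small vacuum port with the blank flange that lies in the blue sample box, hemmed in by two vials: first clear both vials out onto the cork mat, standing upright, then lay the flange flat and centred on top of the port. After that put each vial back upright in the box on the very place where it stood (white cap and black cap not swapped), and leave the other things on the bench alone.

Things in the scene. Friction and masses are not known exactly. Their poses are not given: they have to be found in the camera images.
- vial_white: Clear glass sample vial with a ridged white screw cap, upright, 22 mm diameter, 48 mm tall (grip it below 44 mm). Origin at the centre of its underside, z up along its axis. Starts in the blue box at one of the two ring marks; which end is random.
- vial_black: Clear glass sample vial with a black screw cap, upright, 22 mm diameter, 48 mm tall (grip it below 44 mm). Origin at the centre of its underside, z up along its axis. Starts in the blue box at the other ring mark.
- flange: Stainless steel blank flange: a solid plain light grey disc, 40 mm diameter, 8 mm thick, lying flat on the floor of the box between the vials. Origin at the centre of its underside, z up.
- sample_box: Open blue plastic box, fixed to the bench. Origin at the centre of its underside; outside 70 mm along its x and 170 mm along its y, inside 60 x 160 mm, floor 4 mm and rim 20 mm above the bench. White ring marks (31 mm) on its floor at y = -42 and +42 mm on its long midline, where the vials stand within 2 mm; the flange lies at its middle within 3 mm.
- side_mat: Flat cork mat with a dark border line, fixed to the bench, the side area for cleared vials. Origin at the centre of its underside; 90 mm along its x, 150 mm along its y, 3 mm thick.
- port_top (a point): Centre of the flat top face of a steel vacuum port, an upright stub fixed to the bench: round foot of 64 mm, neck of 24 mm, top collar 36 mm diameter and 5 mm thick with a black seal ring painted flush on it. This point lies on the axis, 40 mm above the bench.
- kf_ring: Bystander: black rubber centring ring with open steel middle, 40 mm, 8 mm tall, loose on the bench. Origin under its centre.
- lens_cap: Bystander: flat black lens cap, 40 mm, 10 mm tall, loose on the bench. Origin under its centre.
- grease_jar: Bystander: small white jar with black lid, 50 mm, 39 mm tall, loose on the bench. Origin under its centre.
There are look-alikes about, which are no part of the job. There is more than one size of the part that bears port_top; the job needs the smaller.

How it is judged:
By the outcome, as a careful person would: the job done as asked, in the order asked, and still so for the second after the job is handed in, with the robot touching nothing.
It also fails if it takes over 104 s, if anything falls off the work surface, if the arm or the gripper's body presses on something with over 40 N, if the wrist force passes 120 N, or if a joint passes its speed limit or range.

### The arm

A 6-joint arm with a two-finger parallel gripper is mounted at the origin on the work surface; the furniture and walls round the work are solid. World frame = base frame: x ahead of the robot, y to its left, z up, the work surface at z = 0. Lengths are in m, angles in rad, forces in N, time in s.
With the tool pointing down it reaches from about 0.375 to 0.975 m from the base axis. Payload 3.8 kg.
Tool frame: the origin (TCP) lies midway between the tips of the shut fingers; the grasp point (between the pads) lies 19 mm behind it; z points along the fingers, y is the line along which they close (so a half turn about z gives the same grasp; the last joint's range is limited). The gripper opens to 85 mm and grips with 20 to 120 N. Pads are 22 mm wide; open, the fingers measure 114 mm over their backs; the gripper's body (76 mm by 85 mm) begins 54 mm behind the grasp point. The pads swing forward as they close: fully open they stand 13 mm farther back than shut.
Start: joints at [1.224, 0.264, 1.604, -0, 1.274, -0.037], TCP at [0.206, 0.643, 0.231] pointing down, gripper open.
Joint ranges: [-2.63, 2.63], [-0.94, 2.18], [0.31, 2.57], [-1.31, 4.45], [0, 2.66], [-2.55, 2.55]. Speed limits (rad/s): [2.57, 2.57, 3.14, 3.14, 3.14, 3.14].

### API

Orientations are given as a rotation vector (axis times angle).
In Python, from workcell import bot gives the robot as it stands.
- The arm moves only by the tool servo_tool, never from a script. Its argument "series" is a list of rows, each a list of 7 numbers: the shift along the world's x, y, z in units of 0.15 m (1.0 is 0.15 m), then the turn, a rotation vector about the world's x, y, z in units of 180 degrees (1.0 is 180 degrees), then the closure, from 0 (fully open) to 1 (shut). A call has 1 to 20 rows; each row is the pose to reach, as a shift and turn from the pose commanded when the call began, turning the shorter way round; what a row does not reach only later rows make up. A row lasts 1/10 s, in which the tool goes at most 50 mm and 8.59 degrees, less where a joint would pass 70% of its speed; a pose out of reach is approached as far as the arm can. A call with a number of a shift or a turn outside -1 to 1 is refused whole. A call with a gripper value outside its range is refused whole. The fingers move at their own pace and stop on an object; "newtons" is the grip in N (left out, the last holds). Time passes only in rows, so rows that repeat a pose let the fingers close. It gives the time, the measured TCP pose, the force, the opening and the grip force at its end, in the units of the state.
- bot.read_state(): the state, without advancing time (a new reading comes with each control period).
- bot.read_camera(name): name is "side" or "top"; returns the picture (400x640x3 uint8, red, green, blue); there is no depth.
- bot.camera_info(name): a dict with "vertical_fov" (degrees; the focal length in pixels is half the picture's height over the tangent of half this angle, whatever the lens; pixels are square), "cx", "cy" (the principal point, pixels), "R" (3x3) and "t" (3): a world point X has camera coordinates R X + t. Camera axes: x right, y down, z forward; pixel columns grow to the right and rows downward; lengths in m; the calibration is good to about 2 mm. A picture is of the moment at which its call begins. camera_info takes no time and is no camera call.
- bot.finish_job(): hands the job in; it is judged then, once.
Trained networks look in the newest picture that a camera, given by its name, has taken for a name from the list of things; names that differ only in an ending like _2 or _b are one class to them, and where a whole thing is asked for, a point or a joint stands for the part that bears it (a point fixed in the world has none). Each returns a list of dicts, best first, with "score" (0 to 1); they miss things now and then, are a little off and sometimes report something else, mostly with a low value. They report only what shows in the picture. A call takes as long as a camera call. They do not tell look-alikes from the thing itself.
- bot.recognise(target, camera): "box" ([left, top, right, bottom] as shares, 0 to 1, of the picture: columns of its width, rows of its height, round what is visible of it).
- bot.trace(target, camera): "mask" (400x640 bool, what is visible of it) and "box" ([left, top, right, bottom] as shares, 0 to 1, of the picture: columns of its width, rows of its height, round what is visible of it).
- bot.mark_of(target, camera): "at" ([row, column] as shares, 0 to 1, of the picture: columns of its width, rows of its height: a listed point, or the origin of a listed thing).
The state is a dict: "time": time; "q": joint angles; "joint_vel": joint speeds; "joint_torque": joint torques, N m; "tool_pos": TCP position; "tcp_rot": TCP orientation; "wrist_force": force on the tool from outside, world axes, zero at the start; "torque": the same for the moment, N m; "width": opening from 0.0 (shut) to 1.0 (fully open); "grip_force": force on a finger pad.
Only numpy, scipy, OpenCV 4.12 (cv2) and the standard library are available. Lean on these libraries where they do the work, as an engineer would, in place of code of your own. Each camera call takes 0.05 s, during which the arm holds its last target. There are 200 camera calls.

## Working session

There is one attempt and no reset: what is moved stays moved. The work goes in short steps, Python scripts to look and compute and a tool call to move; the robot and the scene stay as the last step left them, time stands still between calls to the robot, and variables do not carry over. Pictures are saved under pics/ and viewed, at most 16 in all, crops included, and the job is handed in when it is done.

Besides the shell and the picture viewer there is one more tool, called as name(argument=value, ...) on one line, values as JSON. servo_tool: Moves the arm, as the interface text tells. Shifts and turns lie within -1 to 1; 1 stands for 0.15 m of shift or 180 degrees of turn. Its arguments: {"type":"object","properties":{"series":{"type":"array","items":{"type":"array","items":{"type":"number"}}},"newtons":{"type":"number"}},"required":["series"]}

```bash
mkdir -p pics; cat > h.py <<'E'
import numpy as np, cv2
from workcell import bot
def cam(n):
    c=bot.camera_info(n); f=200/np.tan(np.radians(c["vertical_fov"])/2)
    return c,f,np.array(c["R"]),np.array(c["t"])
def proj(n,X):
    c,f,R,t=cam(n); p=R@np.array(X,float)+t
    return np.array([c["cx"]+f*p[0]/p[2],c["cy"]+f*p[1]/p[2]])
def unproj(n,u,v,z):
    c,f,R,t=cam(n); d=R.T@np.array([(u-c["cx"])/f,(v-c["cy"])/f,1]); o=-R.T@t
    return o+d*(z-o[2])/d[2]
def save(n,name,crop=None,s=1):
    im=bot.read_camera(n)
    if crop: im=im[crop[1]:crop[3],crop[0]:crop[2]]
    im=cv2.resize(im,None,fx=s,fy=s,interpolation=cv2.INTER_CUBIC)
    cv2.imwrite('pics/'+name,im[:,:,::-1])
E
python3 - <<'E'
from h import *
for n in ["top","side"]:
    save(n,n+'0.png'); c,f,R,t=cam(n); print(n,f,c["cx"],c["cy"],-R.T@t,R.round(3).tolist(), [k for k in c])
Z={"vial_white":4e-3,"vial_black":4e-3,"flange":4e-3,"sample_box":0,"side_mat":0,"port_top":.04,"kf_ring":0,"lens_cap":0,"grease_jar":0}
for n in ["top","side"]:
  for k,z in Z.items():
    for d in bot.mark_of(k,n)[:3]:
        v,u=d["at"][0]*400,d["at"][1]*640
        print(n,k,round(d["score"],2),round(u),round(v),unproj(n,u,v,z).round(4))
E
```

```text
top 481.9437937737145 319.336047030192 193.56367535722276 [ 0.49006862 -0.01724315  1.15851666] [[-0.002, -1.0, -0.013], [-0.998, 0.003, -0.068], [0.068, 0.013, -0.998]] ['vertical_fov', 'cx', 'cy', 'R', 't']
side 426.6737666654064 322.2733147134389 196.44106588779124 [-0.02473539  0.0187494   0.67752924] [[-0.044, -0.999, 0.018], [-0.741, 0.021, -0.671], [0.67, -0.043, -0.741]] ['vertical_fov', 'cx', 'cy', 'R', 't']
top vial_white 0.49 371 237 [ 0.4654 -0.1251  0.004 ]
top vial_black 0.41 336 231 [ 0.4781 -0.0424  0.004 ]
top flange 0.71 357 239 [ 0.4603 -0.0906  0.004 ]
top sample_box 0.91 356 236 [ 0.4673 -0.09    0.    ]
top side_mat 0.91 335 169 [ 0.6282 -0.0409  0.    ]
top side_mat 0.64 266 180 [0.6011 0.127  0.    ]
top port_top 0.79 272 232 [0.4762 0.1071 0.04  ]
top port_top 0.75 264 182 [0.5944 0.1264 0.04  ]
top kf_ring 0.6 336 232 [ 0.476  -0.0414  0.    ]
top kf_ring 0.59 279 275 [0.3744 0.0953 0.    ]
top kf_ring 0.55 337 167 [ 0.6321 -0.0445  0.    ]
top lens_cap 0.61 352 276 [ 0.3713 -0.079   0.    ]
top grease_jar 0.65 276 124 [0.7397 0.1022 0.    ]
side vial_white 0.57 379 242 [ 0.4622 -0.1249  0.004 ]
side vial_black 0.81 338 238 [ 0.4752 -0.0468  0.004 ]
side flange 0.65 361 240 [ 0.4688 -0.0899  0.004 ]
side sample_box 0.61 357 242 [ 0.4662 -0.0833  0.    ]
side side_mat 0.65 329 185 [ 0.6219 -0.0359  0.    ]
side port_top 0.75 251 187 [0.5822 0.1274 0.04  ]
side port_top 0.6 261 227 [0.4776 0.1006 0.04  ]
side kf_ring 0.51 268 288 [ 0.3699  0.0868 -0.    ]
side lens_cap 0.93 358 282 [ 0.3774 -0.0754  0.    ]
side grease_jar 0.71 271 153 [0.73   0.0955 0.    ]
```

View pics/top0.png

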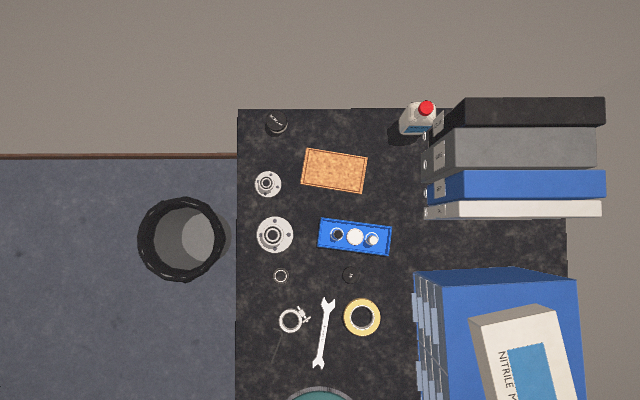

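View pics/side0.png

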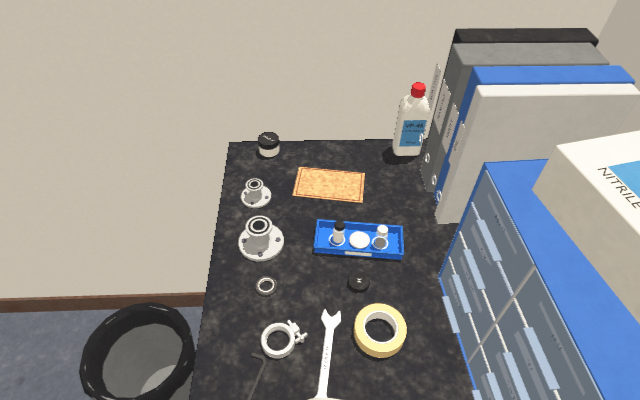

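Two ports show: the one at (266,183) has a foot about 27 px wide, which is about 64 mm, so it is the smaller. The one at (274,234) is larger, about 38 px. The box holds black cap (337,234), flange (355,237) and white cap (373,240). I'll fit the known shapes to the network masks in both cameras and confirm with a crop.

```bash
cat > fit.py <<'E'
from h import *
from scipy.optimize import minimize
A=np.linspace(0,2*np.pi,40,endpoint=False)
def cyl(r,z0,z1): return [np.array([[r*np.cos(a),r*np.sin(a),z] for a in A for z in (z0,z1)])]
def blk(a,b,h): return [np.array([[x,y,z] for x in(-a/2,a/2) for y in(-b/2,b/2) for z in(0,h)])]
PORT=cyl(.032,0,.006)+cyl(.012,0,.04)+cyl(.018,.035,.04)
M={"vial_white":(cyl(.011,.004,.052),0),"vial_black":(cyl(.011,.004,.052),0),"flange":(cyl(.02,.004,.012),0),
 "sample_box":(blk(.07,.17,.02),1),"side_mat":(blk(.09,.15,.003),1),"port_top":(PORT,0)}
def sil(n,parts,p):
    c,f,R,t=cam(n); m=np.zeros((1600,2560),np.uint8)
    ca,sa=np.cos(p[2]),np.sin(p[2])
    for P in parts:
        X=P@np.array([[ca,sa,0],[-sa,ca,0],[0,0,1]])+[p[0],p[1],0]
        q=X@R.T+t; uv=np.c_[c["cx"]+f*q[:,0]/q[:,2]+.5,c["cy"]+f*q[:,1]/q[:,2]+.5]*4
        cv2.fillConvexPoly(m,cv2.convexHull((uv*16).astype(np.int32)),1,shift=4)
    return cv2.resize(m.astype(np.float32),(640,400),interpolation=cv2.INTER_AREA)
def fit(n,k,mask,x0,parts=None,yaw=None):
    parts0,y=M[k]; parts=parts or parts0; y=y if yaw is None else yaw
    m=mask.astype(np.float32)
    def cost(p):
        s=sil(n,parts,[p[0]/100,p[1]/100,p[2] if y else 0]); return 1-np.minimum(s,m).sum()/np.maximum(s,m).sum()
    x=np.array([x0[0]*100,x0[1]*100]+([x0[2]] if y else []))
    S=np.vstack([x]+[x+np.eye(len(x))[i]*(1.0 if i<2 else .15) for i in range(len(x))])
    r=minimize(cost,x,method='Nelder-Mead',options=dict(initial_simplex=S,xatol=.005,fatol=1e-4,maxiter=120))
    return np.r_[r.x[:2]/100,r.x[2:]],1-r.fun
E
python3 - <<'E'
from fit import *
save("top","c1.png",(230,140,400,260),4.6)
X={"vial_white":(.465,-.125),"vial_black":(.477,-.045),"flange":(.465,-.09),"sample_box":(.467,-.087,.15),"side_mat":(.625,-.04,.1),"port_top":(.588,.127)}
bot.read_camera("side")
for k,x0 in X.items():
  for n in ("top","side"):
    D=bot.trace(k,n)
    for d in D[:3]:
        if d["score"]<.35: continue
        x0b=x0
        r,i=fit(n,k,d["mask"],x0b); print(k,n,round(d["score"],2),(np.array(d["box"])*[640,400,640,400]).round(),r.round(4),round(i,2))
E
```

```text
vial_white top 0.59 [317. 218. 391. 256.] [ 0.48   -0.1557] 0.06
vial_white side 0.78 [375. 228. 389. 251.] [ 0.4581 -0.126 ] 0.89
vial_black top 0.64 [353. 231. 364. 248.] [ 0.477 -0.045] 0.0
vial_black top 0.6 [330. 230. 347. 240.] [ 0.4735 -0.0444] 0.92
vial_black side 0.72 [332. 218. 345. 245.] [ 0.4717 -0.0454] 0.91
flange top 0.54 [349. 230. 363. 249.] [ 0.4673 -0.0859] 0.94
flange side 0.66 [351. 231. 369. 247.] [ 0.4675 -0.086 ] 0.84
sample_box top 0.94 [319. 217. 392. 256.] [ 0.4672 -0.0841 -0.1288] 0.75
sample_box side 0.89 [314. 219. 404. 257.] [ 0.4675 -0.085  -0.1444] 0.67
side_mat side 0.74 [293. 171. 364. 201.] [ 0.6241 -0.0368 -0.1696] 0.96
side_mat side 0.37 [351. 232. 368. 249.] [ 0.625 -0.04   0.1  ] 0.0
port_top top 0.76 [257. 215. 294. 253.] [0.588 0.127] 0.0
port_top top 0.6 [253. 170. 284. 199.] [0.5925 0.1226] 0.94
port_top top 0.42 [350. 228. 363. 246.] [0.588 0.127] 0.0
port_top side 0.96 [239. 179. 271. 211.] [0.5908 0.122 ] 0.94
port_top side 0.62 [239. 218. 283. 262.] [0.588 0.127] 0.0
```

View pics/c1.png

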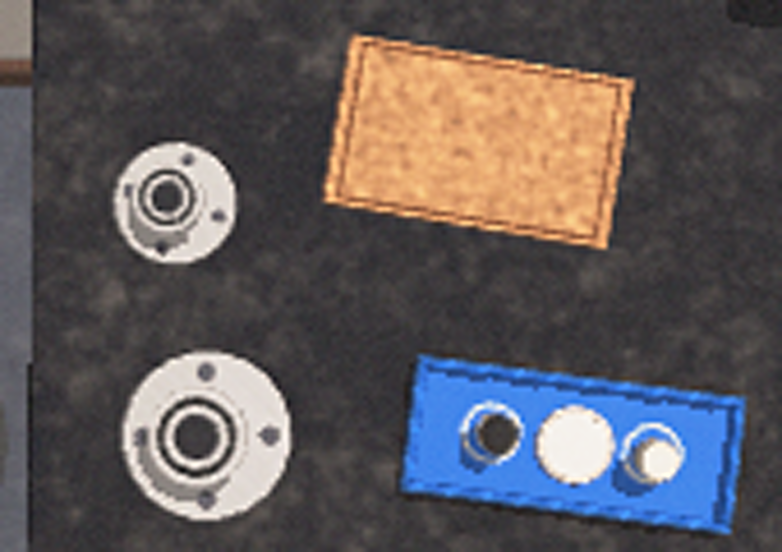

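The crop confirms the small port (upper left, about (266,183) in the full picture) and the box with black cap left, white cap right and flange between. Next I'll work out the first move.

```bash
python3 - <<'E'
from h import *
from scipy.spatial.transform import Rotation as Ro
s=bot.read_state(); R=Ro.from_rotvec(s["tcp_rot"]).as_matrix(); print(s["time"],s["tool_pos"],s["tcp_rot"],R.round(3).tolist(),s["width"])
yb=np.arctan2(np.cos(-.135),-np.sin(-.135)); yt=np.arctan2(R[1,1],R[0,1])
d=(yb-yt+np.pi/2)%np.pi-np.pi/2; print("turn deg",np.degrees(d),"units",d/np.pi)
t=np.array([.4725,-.0452,.12]); print("shift units",(t-s["tool_pos"])/.15)
for u,v in [(440,245),(470,375),(440,220)]: print(unproj("side",u,v,0))
E
```

```text
1.7 [0.20577467 0.64284371 0.23126776] [-4.84620978e-01 -3.10395324e+00  8.58908180e-05] [[-0.952, 0.305, -0.0], [0.305, 0.952, -0.0], [0.0, -0.0, -1.0]] 1.0041168530588984
turn deg 10.012991871238844 units 0.05562773261799358
shift units [ 1.7781689  -4.58695809 -0.74178508]
[ 4.53923350e-01 -2.44679842e-01  1.11022302e-16]
[ 0.20548601 -0.2345586   0.        ]
[ 5.16325247e-01 -2.59156262e-01  1.11022302e-16]
```

servo_tool(series=[[0.356,-0.917,-0.148,0,0,0.0556,0.42],[0.356,-0.917,-0.148,0,0,0.0556,0.42],[0.356,-0.917,-0.148,0,0,0.0556,0.42],[0.356,-0.917,-0.148,0,0,0.0556,0.42]], newtons=30)

```text
time: 2.1
tool_pos: [0.2596, 0.4989, 0.2065]
tcp_rot: [-0.217, -3.133, 0.011]
wrist_force: [-0.6, 0.8, -0.8]
width: 0.578
grip_force: 0.0
```

servo_tool(series=[[0.356,-0.917,-0.148,0,0,0,0.42],[0.356,-0.917,-0.148,0,0,0,0.42],[0.356,-0.917,-0.148,0,0,0,0.42],[0.356,-0.917,-0.148,0,0,0,0.42]])

```text
time: 2.5
tool_pos: [0.3132, 0.3631, 0.1856]
tcp_rot: [-0.219, -3.133, 0.006]
wrist_force: [1.3, 0.7, 1.0]
width: 0.579
grip_force: 0.0
```

servo_tool(series=[[0.356,-0.917,-0.148,0,0,0,0.42],[0.356,-0.917,-0.148,0,0,0,0.42],[0.356,-0.917,-0.148,0,0,0,0.42],[0.356,-0.917,-0.148,0,0,0,0.42]])

```text
time: 2.9
tool_pos: [0.3673, 0.2265, 0.1642]
tcp_rot: [0.221, 3.134, -0.003]
wrist_force: [-0.6, 1.2, -0.3]
width: 0.582
grip_force: 0.0
```

servo_tool(series=[[0.356,-0.917,-0.148,0,0,0,0.42],[0.356,-0.917,-0.148,0,0,0,0.42],[0.356,-0.917,-0.148,0,0,0,0.42],[0.356,-0.917,-0.148,0,0,0,0.42]])

```text
time: 3.3
tool_pos: [0.4214, 0.0894, 0.1425]
tcp_rot: [0.222, 3.133, -0.002]
wrist_force: [-0.1, 0.5, 1.0]
width: 0.581
grip_force: 0.0
```

servo_tool(series=[[0.356,-0.917,-0.148,0,0,0,0.42],[0.356,-0.917,-0.148,0,0,0,0.42],[0.356,-0.917,-0.148,0,0,0,0.42],[0.356,-0.917,-0.148,0,0,0,0.42],[0.356,-0.917,-0.148,0,0,0,0.42],[0.356,-0.917,-0.148,0,0,0,0.42]])

```text
time: 3.9
tool_pos: [0.4729, -0.0431, 0.1204]
tcp_rot: [-0.21, -3.134, -0.001]
wrist_force: [0.2, 0.7, 0.1]
width: 0.582
grip_force: 0.0
```

```bash
python3 - <<'E'
from h import *
save("side","s1.png",(240,100,440,280),4)
s=bot.read_state(); print(s["tool_pos"],s["tcp_rot"],proj("side",s["tool_pos"]))
E
```

```text
[ 0.47283871 -0.04296584  0.12049212] [2.08988334e-01 3.13454970e+00 1.00491241e-03] [339.32299785 198.83170168]
```

View pics/s1.png

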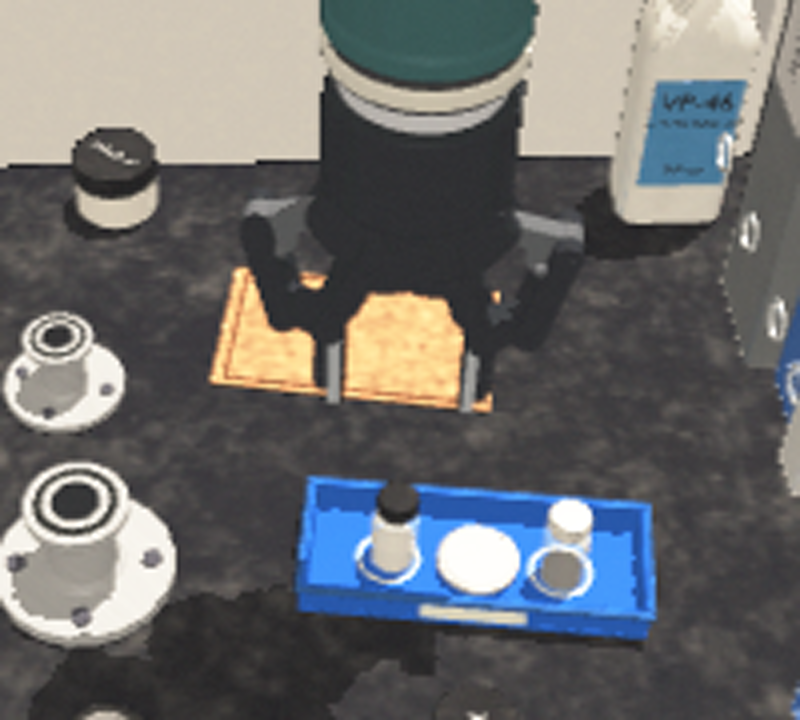

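servo_tool(series=[[0,-0.014,-0.25,0,0,0,0.42],[0,-0.014,-0.5,0,0,0,0.42],[0,-0.014,-0.7,0,0,0,0.42],[0,-0.014,-0.7,0,0,0,0.42],[0,-0.014,-0.7,0,0,0,0.42],[0,-0.014,-0.7,0,0,0,0.42]])

```text
time: 4.55
tool_pos: [0.4746, -0.0465, 0.0173]
tcp_rot: [0.21, 3.131, -0.0]
wrist_force: [1.1, -0.3, 0.1]
width: 0.581
grip_force: 0.0
```

servo_tool(series=[[0,0,0,0,0,0,1],[0,0,0,0,0,0,1],[0,0,0,0,0,0,1],[0,0,0,0,0,0,1],[0,0,0,0,0,0,1],[0,0,0,0,0,0,1],[0,0,0,0,0,0,1],[0,0,0,0,0,0,1]], newtons=30)

```text
time: 5.35
tool_pos: [0.4744, -0.0472, 0.017]
tcp_rot: [0.213, 3.131, 0.0]
wrist_force: [-1.0, 1.5, 7.0]
width: 0.246
grip_force: 29.7
```

servo_tool(series=[[0,0,0.1,0,0,0,1],[0,0,0.3,0,0,0,1],[0,0,0.5,0,0,0,1],[0.1,0.03,0.5,0,0,0,1],[0.3,0.1,0.5,0,0,0,1],[0.6,0.2,0.5,0,0,0,1],[0.9,0.3,0.5,0,0,0,1],[0.9,0.3,0.5,0,0,0,1]])

```text
time: 6.15
tool_pos: [0.6137, -0.0004, 0.0898]
tcp_rot: [0.21, 3.13, 0.001]
wrist_force: [-0.7, 0.9, -0.5]
width: 0.249
grip_force: 29.6
```

servo_tool(series=[[0.15,0.01,0,0,0,0,1],[0.15,0.01,0,0,0,0,1],[0.15,0.01,0,0,0,0,1],[0.15,0.01,-0.2,0,0,0,1],[0.15,0.01,-0.4,0,0,0,1],[0.15,0.01,-0.45,0,0,0,1],[0.15,0.01,-0.48,0,0,0,1],[0.15,0.01,-0.5,0,0,0,1],[0.15,0.01,-0.505,0,0,0,1],[0.15,0.01,-0.505,0,0,0,1],[0.15,0.01,-0.505,0,0,0,1]])

```text
time: 7.25
tool_pos: [0.6314, -0.0006, 0.0161]
tcp_rot: [0.212, 3.132, -0.0]
wrist_force: [-1.8, -0.7, 4.3]
width: 0.244
grip_force: 30.1
```

```bash
python3 - <<'E'
from h import *
save("side","s2.png",(240,100,440,280),3)
s=bot.read_state(); print(s["tool_pos"],s["wrist_force"],s["width"],s["grip_force"])
E
```

```text
[ 6.31393322e-01 -5.81270161e-04  1.60872973e-02] [-1.33796553  0.21132274  6.40175851] 0.24558843179360135 30.17930871108547
```

View pics/s2.png

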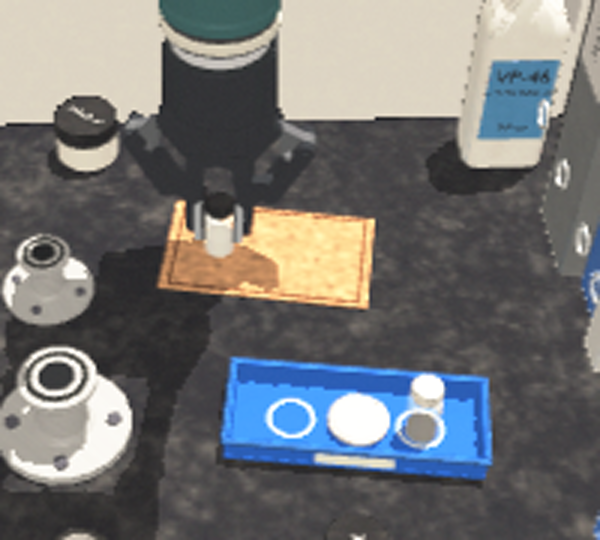

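servo_tool(series=[[0,0,0,0,0,0,0.42],[0,0,0,0,0,0,0.42],[0,0,0,0,0,0,0.42],[0,0,0,0,0,0,0.42],[0,0,0.2,0,0,0,0.42],[0,0,0.45,0,0,0,0.42],[0,0,0.6,0,0,0,0.42],[-0.3,-0.2,0.6,0,0,0,0.42],[-0.5,-0.4,0.6,0,0,0,0.42],[-0.5,-0.4,0.6,0,0,0,0.42]])

```text
time: 8.3
tool_pos: [0.5504, -0.0627, 0.1034]
tcp_rot: [-0.216, -3.129, 0.002]
wrist_force: [-0.3, 0.7, -0.2]
width: 0.576
grip_force: 0.0
```

servo_tool(series=[[-0.3,-0.2,0,0,0,0,0.42],[-0.635,-0.443,0,0,0,0,0.42],[-0.635,-0.443,0,0,0,0,0.42],[-0.635,-0.443,0,0,0,0,0.42],[-0.635,-0.443,0,0,0,0,0.42]])

```text
time: 8.8
tool_pos: [0.4613, -0.127, 0.105]
tcp_rot: [0.214, 3.132, 0.0]
wrist_force: [0.9, -0.1, -0.0]
width: 0.577
grip_force: 0.0
```

```bash
python3 - <<'E'
from fit import *
save("side","s3.png",(240,100,440,280),3)
print(bot.read_state()["tool_pos"])
for k,x0 in (("vial_white",(.46,-.126)),("vial_black",(.63,0))):
  n="side"
  for d in bot.trace(k,n)[:3]:
    parts=None if k=="vial_white" else cyl(.011,.003,.051)
    r,i=fit(n,k,d["mask"],x0,parts); print(k,n,round(d["score"],2),r.round(4),round(i,2))
E
```

```text
[ 0.46168103 -0.12672386  0.10505999]
vial_white side 0.6 [ 0.4595 -0.126 ] 0.8
vial_black side 0.69 [ 6.283e-01 -2.000e-04] 0.89
```

View pics/s3.png

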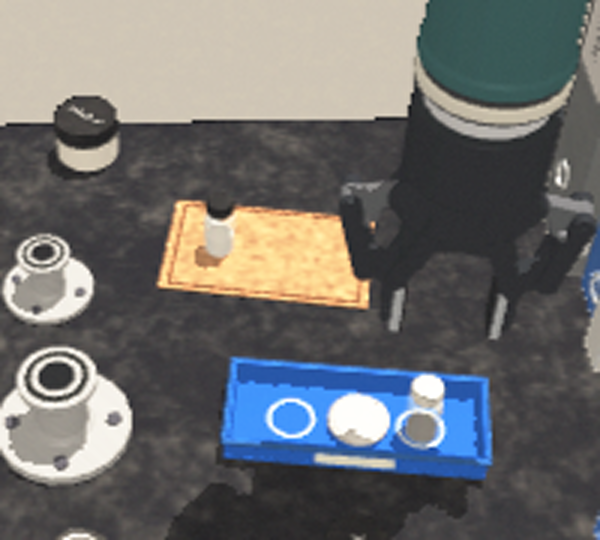

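servo_tool(series=[[0,0.005,-0.25,0,0,0,0.42],[0,0.005,-0.5,0,0,0,0.42],[0,0.005,-0.595,0,0,0,0.42],[0,0.005,-0.595,0,0,0,0.42],[0,0.005,-0.595,0,0,0,0.42],[0,0.005,-0.595,0,0,0,1],[0,0.005,-0.595,0,0,0,1],[0,0.005,-0.595,0,0,0,1],[0,0.005,-0.595,0,0,0,1],[0,0.005,-0.595,0,0,0,1],[0,0.005,-0.595,0,0,0,1],[0,0.005,-0.595,0,0,0,1]])

```text
time: 10.15
tool_pos: [0.4617, -0.1266, 0.0168]
tcp_rot: [0.212, 3.131, -0.001]
wrist_force: [-0.0, 0.5, 6.8]
width: 0.241
grip_force: 30.5
```

servo_tool(series=[[0,0,0.1,0,0,0,1],[0,0,0.3,0,0,0,1],[0,0,0.5,0,0,0,1],[0.1,0.03,0.5,0,0,0,1],[0.3,0.1,0.5,0,0,0,1],[0.6,0.2,0.5,0,0,0,1],[0.9,0.3,0.5,0,0,0,1],[0.9,0.3,0.5,0,0,0,1]])

```text
time: 10.95
tool_pos: [0.6005, -0.0795, 0.0896]
tcp_rot: [0.209, 3.131, 0.001]
wrist_force: [-0.6, -0.3, -0.2]
width: 0.245
grip_force: 29.9
```

servo_tool(series=[[0.15,0.05,0,0,0,0,1],[0.15,0.05,0,0,0,0,1],[0.15,0.05,0,0,0,0,1],[0.15,0.05,-0.2,0,0,0,1],[0.15,0.05,-0.4,0,0,0,1],[0.15,0.05,-0.45,0,0,0,1],[0.15,0.05,-0.48,0,0,0,1],[0.15,0.05,-0.5,0,0,0,1],[0.15,0.05,-0.505,0,0,0,1],[0.15,0.05,-0.505,0,0,0,1],[0.15,0.05,-0.505,0,0,0,1]])

```text
time: 12.05
tool_pos: [0.6186, -0.0739, 0.0159]
tcp_rot: [0.212, 3.132, -0.001]
wrist_force: [-0.2, -0.2, 2.7]
width: 0.244
grip_force: 30.1
```

servo_tool(series=[[0,0,0,0,0,0,0.42],[0,0,0,0,0,0,0.42],[0,0,0,0,0,0,0.42],[0,0,0,0,0,0,0.42],[0,0,0.2,0,0,0,0.42],[0,0,0.45,0,0,0,0.35],[0,0,0.6,0,0,0,0.35],[-0.3,0,0.6,0,0,0,0.35],[-0.5,-0.04,0.6,0,0,0,0.35],[-0.5,-0.04,0.6,0,0,0,0.35]])

```text
time: 13.05
tool_pos: [0.538, -0.0796, 0.1035]
tcp_rot: [-0.212, -3.13, -0.0]
wrist_force: [0.0, -0.5, -0.8]
width: 0.652
grip_force: 0.0
```

```bash
python3 - <<'E'
from fit import *
save("side","s4.png",(240,100,440,280),3)
bot.read_camera("top")
print(bot.read_state()["tool_pos"])
for k,x0,p in (("vial_white",(.618,-.074),cyl(.011,.003,.051)),("vial_black",(.63,0),cyl(.011,.003,.051)),("flange",(.467,-.086),None),("sample_box",(.467,-.086,-.13),None)):
 for n in ("top","side"):
  for d in bot.trace(k,n)[:2]:
    r,i=fit(n,k,d["mask"],x0,p)
    if i>.5: print(k,n,round(d["score"],2),r.round(4),round(i,2))
E
```

```text
[ 0.54227061 -0.07974836  0.1046545 ]
vial_white side 0.62 [ 0.6157 -0.0735] 0.87
vial_black side 0.5 [ 6.276e-01 -1.000e-04] 0.83
flange top 0.75 [ 0.4678 -0.0859] 0.94
flange side 0.56 [ 0.4676 -0.087 ] 0.84
sample_box top 0.9 [ 0.4673 -0.085  -0.1345] 0.7
```

View pics/s4.png

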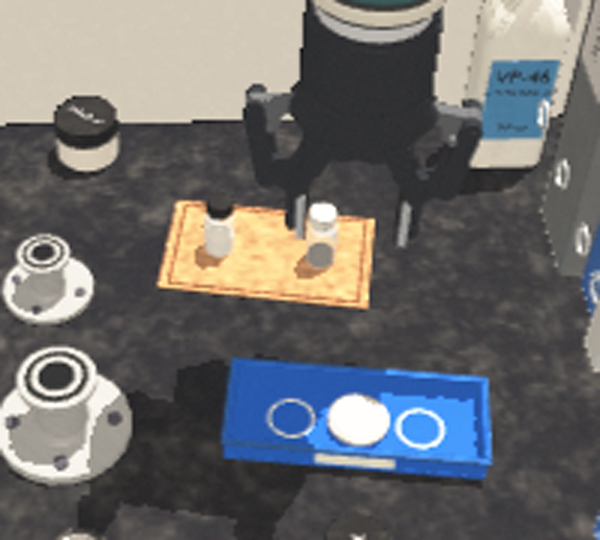

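servo_tool(series=[[-0.3,-0.02,0,0,0,0,0.35],[-0.497,-0.044,0,0,0,0,0.35],[-0.497,-0.044,0,0,0,0,0.35],[-0.497,-0.044,-0.25,0,0,0,0.35],[-0.497,-0.044,-0.5,0,0,0,0.35],[-0.497,-0.044,-0.6,0,0,0,0.35],[-0.497,-0.044,-0.65,0,0,0,0.35],[-0.497,-0.044,-0.68,0,0,0,0.35],[-0.497,-0.044,-0.68,0,0,0,0.35],[-0.497,-0.044,-0.68,0,0,0,0.35]])

```text
time: 14.55
tool_pos: [0.4693, -0.0865, 0.0035]
tcp_rot: [0.212, 3.132, -0.001]
wrist_force: [-0.3, 1.0, 1.4]
width: 0.652
grip_force: 0.0
```

servo_tool(series=[[0,0,0,0,0,0,1],[0,0,0,0,0,0,1],[0,0,0,0,0,0,1],[0,0,0,0,0,0,1],[0,0,0,0,0,0,1],[0,0,0,0,0,0,1],[0,0,0,0,0,0,1]], newtons=40)

```text
time: 15.25
tool_pos: [0.4692, -0.0864, 0.004]
tcp_rot: [0.212, 3.132, -0.0]
wrist_force: [-0.7, 0.7, 4.5]
width: 0.416
grip_force: 39.3
```

servo_tool(series=[[0,0,0.05,0,0,0,1],[0,0,0.2,0,0,0,1],[0,0,0.4,0,0,0,1],[0,0,0.6,0,0,0,1],[0.2,0.2,0.6,0,0,0,1],[0.4,0.4,0.6,0,0,0,1],[0.6,0.6,0.6,0,0,0,1],[0.8,0.8,0.6,0,0,0,1],[0.8,0.8,0.6,0,0,0,1]])

```text
time: 16.15
tool_pos: [0.592, 0.037, 0.0939]
tcp_rot: [0.207, 3.13, 0.003]
wrist_force: [-0.0, 0.5, -0.4]
width: 0.415
grip_force: 40.2
```

servo_tool(series=[[0,0.3,0,0,0,0,1],[0.03,0.593,0,0,0,0,1],[0.03,0.593,0,0,0,0,1],[0.03,0.593,0,0,0,0,1],[0.03,0.593,-0.15,0,0,0,1],[0.03,0.593,-0.26,0,0,0,1],[0.03,0.593,-0.26,0,0,0,1],[0.03,0.593,-0.26,0,0,0,1]])

```text
time: 16.95
tool_pos: [0.5916, 0.1215, 0.0528]
tcp_rot: [-0.214, -3.132, 0.001]
wrist_force: [-0.0, -0.2, -0.8]
width: 0.408
grip_force: 40.3
```

```bash
python3 - <<'E'
from fit import *
save("side","s5.png",(220,120,340,220),6)
bot.read_camera("top")
s=bot.read_state();p=s["tool_pos"];print(p,s["width"])
for n in ("top","side"):
  for d in bot.trace("port_top",n)[:3]:
    r,i=fit(n,"port_top",d["mask"],(.592,.1225)); print("port",n,round(d["score"],2),r.round(4),round(i,2))
  for d in bot.trace("flange",n)[:3]:
    r,i=fit(n,"flange",d["mask"],p[:2],cyl(.02,p[2]-.0005,p[2]+.0085)); print("fl",n,round(d["score"],2),r.round(4),round(i,2))
E
```

```text
[0.59301268 0.12212207 0.05416519] 0.41047914787960754
port top 0.72 [0.592  0.1225] 0.0
fl top 0.36 [0.593  0.1221] 0.0
port side 0.88 [0.592  0.1214] 0.78
port side 0.87 [0.592  0.1225] 0.0
port side 0.51 [0.592  0.1225] 0.0
fl side 0.48 [0.5889 0.1212] 0.73
```

View pics/s5.png

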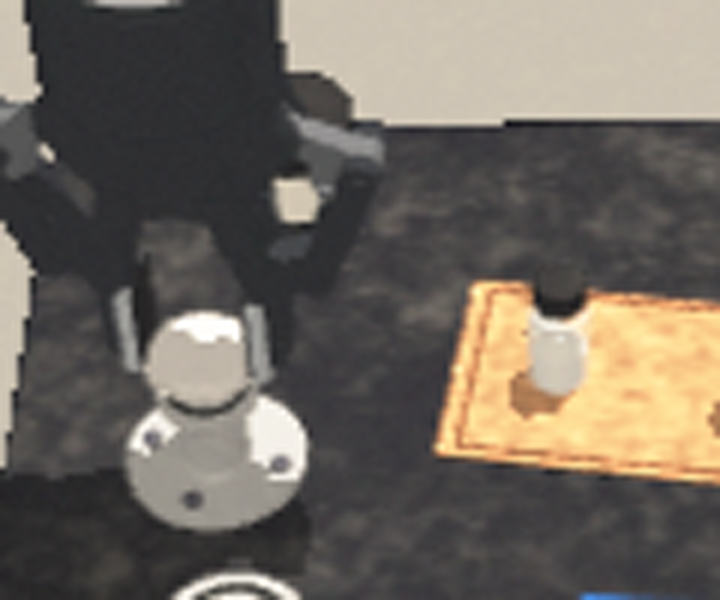

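```bash
python3 - <<'E'
from fit import *
def ext(P,p):
    q=np.array([proj("side",X+[p[0],p[1],0]) for X in P]); q=(q-[220,120]+.5)*6; return q.min(0).round(),q.max(0).round()
for z in(.0525,.0537): print(z,ext(cyl(.02,z,z+.008)[0],(.5925,.1226)))
print("collar",ext(cyl(.018,.035,.04)[0],(.5925,.1226)),"foot",ext(cyl(.032,0,.003)[0],(.5925,.1226)))
im=bot.read_camera("side")[165:200,238:266]
print(im.sum(2)//3)
E
```

```text
0.0525 (array([138., 300.]), array([259., 400.]))
0.0537 (array([138., 298.]), array([259., 398.]))
collar (array([151., 346.]), array([258., 432.])) foot (array([124., 391.]), array([306., 530.]))
[[ 47  47  46  43  39  40  52  88  88  82  79  80  77  77  77  72  73  71
   69  67  62  47  49  47  47  47  46  43]
 [ 50  52  54  46  40  39  58  97  98  87  83  83  84  85  81  77  76  74
   71  70  68  58  48  48  47  47  49  46]
 [ 60  97 120  63  38  38  51  80  90  89  89  87  87  84  84  84  80  74
   69  69  70  63  47  46  47  48  48  47]
 [103 157 140  39  37  37  45  66  82  91  94  90  81  78  79  83  82  74
   66  68  70  68  51  50  49  47  45  48]
 [114 155 140  47  39  37  45  61  79  90  87  80  73  72  73  78  79  75
   70  72  71  72  96  78  57  50  50  47]
 [ 99 156 145  89  39  39  41  55  73  75  73  72  78  81  94  96  94  89
   82  74  70  69 115 156 144  85  46  48]
 [ 87 155 144  88  39  40  39  49  73  74  83 127 186 195 231 232 228 217
  186 121  93  81 115 156 144  85  48  48]
 [ 78 134 145  91  41  37  38  48  84 130 205 251 252 252 252 252 252 252
  252 252
[... 2493 characters left out ...]
 71  73  86 159 236 234 190 113 123 149 147 146 143 146 146 145 145 147
  149 148 144 141 137 163 229 238 240 239]
 [ 67  73  84 119 178 225 150 148 150 149 147 145 142 144 146 145 146 145
  145 146 144 144 141 168 228 238 239 234]
 [ 68  68  87 133 151 150 148 150 150 150 149 147 148 143 146 149 147 148
  144 143 144 142 144 151 181 240 231 178]
 [ 61  44  70 127 149 149 149 150 148 150 148 150 150 153 148 148 150 148
  148 146 144 145 149 151 182 238 227 135]
 [ 41  41  60 108 148 148 148 149 150 148 150 149 151 152 154 153 150 150
  150 155 155 151 150 150 151 181 229 137]
 [ 41  41  55 102 147 147 149 149 148 148 151 149 150 150 155 157 163 167
  167 162 157 152 149 147 151 181 238 236]]
```

servo_tool(series=[[0,-0.005,-0.03,0,0,0,1],[0,-0.005,-0.05,0,0,0,1],[0,-0.005,-0.07,0,0,0,1],[0,-0.005,-0.08,0,0,0,1],[0,-0.005,-0.08,0,0,0,1]], newtons=20)

```text
time: 17.8
tool_pos: [0.592, 0.1219, 0.0409]
tcp_rot: [-0.212, -3.133, 0.0]
wrist_force: [-0.1, 0.3, -1.6]
width: 0.411
grip_force: 40.3
```

```bash
python3 - <<'E'
from h import *
save("side","s6.png",(220,120,320,220),6)
s=bot.read_state(); print(s["tool_pos"],s["wrist_force"],s["torque"],s["width"])
E
```

```text
[0.59227787 0.12191446 0.04123105] [-0.43028889  0.17686908 -1.30699958] [ 0.05105246 -0.02217657  0.03186387] 0.4089824868753041
```

View pics/s6.png

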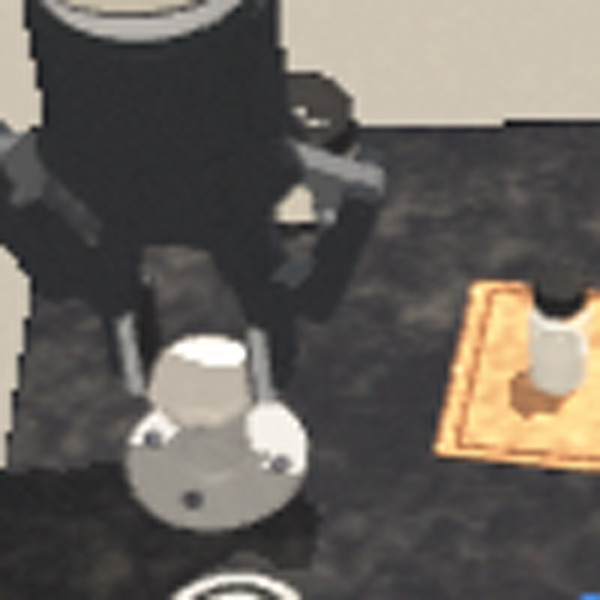

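servo_tool(series=[[0,0,-0.007,0,0,0,1],[0,0,-0.01,0,0,0,1],[0,0,-0.01,0,0,0,1]])

```text
time: 18.15
tool_pos: [0.5926, 0.1219, 0.0402]
tcp_rot: [0.212, 3.134, 0.0]
wrist_force: [0.5, -0.2, -0.2]
width: 0.407
grip_force: 40.3
```

servo_tool(series=[[0,0,-0.004,0,0,0,1],[0,0,-0.008,0,0,0,1],[0,0,-0.008,0,0,0,1],[0,0,-0.008,0,0,0,1]])

```text
time: 18.55
tool_pos: [0.5927, 0.1219, 0.04]
tcp_rot: [0.212, 3.134, 0.0]
wrist_force: [-2.6, -0.7, 6.5]
width: 0.413
grip_force: 40.9
```

servo_tool(series=[[0,0,0,0,0,0,0.55],[0,0,0,0,0,0,0.5],[0,0,0,0,0,0,0.45],[0,0,0,0,0,0,0.38],[0,0,0,0,0,0,0.38],[0,0,0.15,0,0,0,0.38],[0,0,0.4,0,0,0,0.38],[0,0,0.6,0,0,0,0.38],[0,-0.3,0.6,0,0,0,0.42],[0.05,-0.5,0.6,0,0,0,0.42],[0.05,-0.5,0.6,0,0,0,0.42]])

```text
time: 19.65
tool_pos: [0.6009, 0.0438, 0.1295]
tcp_rot: [0.217, 3.132, -0.002]
wrist_force: [0.4, 0.8, -1.0]
width: 0.58
grip_force: 0.0
```

```bash
python3 - <<'E'
from fit import *
save("top","t7.png",(230,140,360,240),6)
bot.read_camera("side")
print(bot.read_state()["tool_pos"])
for n in ("top","side"):
  for d in bot.trace("port_top",n)[:3]:
    r,i=fit(n,"port_top",d["mask"],(.592,.1225),PORT+cyl(.02,.04,.048))
    if i>.3: print("port",n,round(d["score"],2),r.round(4),round(i,2))
  for d in bot.trace("flange",n)[:3]:
    r,i=fit(n,"flange",d["mask"],(.592,.122),cyl(.02,.04,.048))
    if i>.3: print("fl",n,round(d["score"],2),r.round(4),round(i,2))
im=cv2.cvtColor(bot.read_camera("side"),cv2.COLOR_RGB2BGR)[140:220,230:290]
cv2.imwrite("pics/s7.png",cv2.resize(im,None,fx=7,fy=7,interpolation=cv2.INTER_CUBIC))
E
```

```text
[0.59991524 0.04649057 0.12869784]
port top 0.79 [0.5899 0.1221] 0.36
fl top 0.71 [0.5898 0.1226] 0.8
port side 0.93 [0.5904 0.1218] 0.63
fl side 0.72 [0.59   0.1202] 0.81
```

View pics/t7.png

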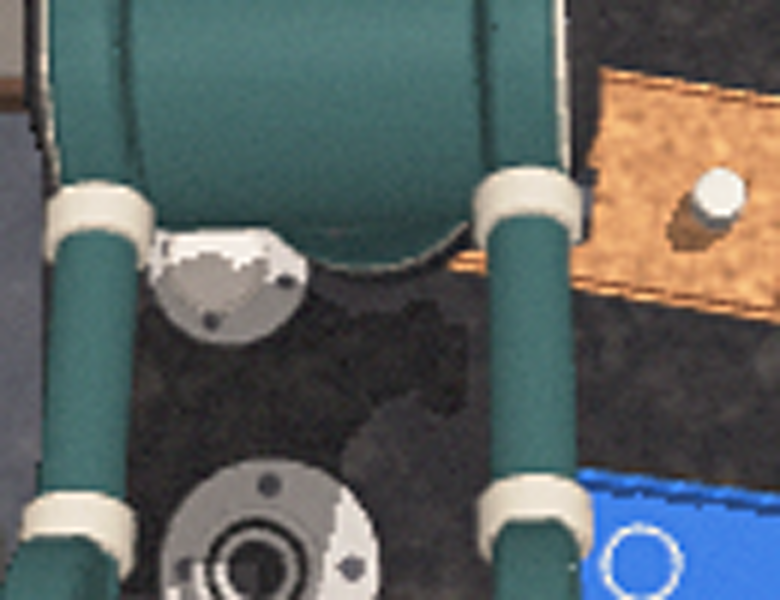

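View pics/s7.png

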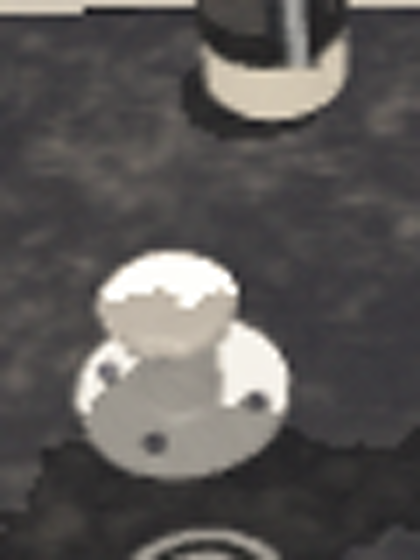

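servo_tool(series=[[0.202,-0.316,0,0,0,0,0.42],[0.202,-0.316,0,0,0,0,0.42],[0.202,-0.316,0,0,0,0,0.42],[0.202,-0.316,-0.25,0,0,0,0.42],[0.202,-0.316,-0.5,0,0,0,0.42],[0.202,-0.316,-0.762,0,0,0,0.42],[0.202,-0.316,-0.762,0,0,0,0.42],[0.202,-0.316,-0.762,0,0,0,0.42],[0.202,-0.316,-0.762,0,0,0,1],[0.202,-0.316,-0.762,0,0,0,1],[0.202,-0.316,-0.762,0,0,0,1],[0.202,-0.316,-0.762,0,0,0,1],[0.202,-0.316,-0.762,0,0,0,1],[0.202,-0.316,-0.762,0,0,0,1],[0.202,-0.316,-0.762,0,0,0,1]], newtons=30)

```text
time: 21.5
tool_pos: [0.6326, -0.0003, 0.0176]
tcp_rot: [0.212, 3.13, 0.001]
wrist_force: [-0.0, 1.6, 6.0]
width: 0.242
grip_force: 30.8
```

servo_tool(series=[[0,0,0.1,0,0,0,1],[0,0,0.3,0,0,0,1],[0,0,0.5,0,0,0,1],[-0.1,-0.03,0.5,0,0,0,1],[-0.3,-0.1,0.5,0,0,0,1],[-0.6,-0.2,0.5,0,0,0,1],[-0.9,-0.3,0.5,0,0,0,1],[-0.9,-0.3,0.5,0,0,0,1]])

```text
time: 22.3
tool_pos: [0.4871, -0.046, 0.0878]
tcp_rot: [-0.214, -3.126, 0.0]
wrist_force: [-0.0, 0.1, -0.6]
width: 0.243
grip_force: 30.0
```

servo_tool(series=[[-0.15,0,0,0,0,0,1],[-0.15,0,0,0,0,0,1],[-0.15,0,0,0,0,0,1],[-0.15,0,-0.2,0,0,0,1],[-0.15,0,-0.4,0,0,0,1],[-0.15,0,-0.45,0,0,0,1],[-0.15,0,-0.48,0,0,0,1],[-0.15,0,-0.49,0,0,0,1],[-0.15,0,-0.493,0,0,0,1],[-0.15,0,-0.493,0,0,0,1],[-0.15,0,-0.493,0,0,0,1]])

```text
time: 23.4
tool_pos: [0.474, -0.0455, 0.0183]
tcp_rot: [0.212, 3.134, -0.0]
wrist_force: [-7.4, -0.3, 13.5]
width: 0.244
grip_force: 31.7
```

```bash
python3 - <<'E'
from fit import *
print(bot.read_state()["tool_pos"],bot.read_state()["wrist_force"])
for n in ("top","side"):
  bot.read_camera(n)
  for d in bot.trace("port_top",n)[:3]:
    r,i=fit(n,"port_top",d["mask"],(.592,.1225),PORT+cyl(.02,.04,.048))
    if i>.3: print("port",n,round(d["score"],2),r.round(4),round(i,2))
  for d in bot.trace("flange",n)[:3]:
    r,i=fit(n,"flange",d["mask"],(.592,.122),cyl(.02,.04,.048))
    if i>.3: print("fl",n,round(d["score"],2),r.round(4),round(i,2))
E
```

```text
[ 0.47403674 -0.04548991  0.01834829] [-7.35228853 -0.33161004 13.46783243]
port top 0.73 [0.5934 0.1222] 0.42
fl top 0.54 [0.5909 0.1231] 0.95
port side 0.73 [0.5922 0.1207] 0.6
fl side 0.66 [0.5908 0.1213] 0.78
```

servo_tool(series=[[0,0,0.006,0,0,0,1],[0,0,0.006,0,0,0,1],[0,0,0.006,0,0,0,0.65],[0,0,0.006,0,0,0,0.42],[0,0,0.006,0,0,0,0.42],[0,0,0.006,0,0,0,0.42],[0,0,0.2,0,0,0,0.42],[0,0,0.45,0,0,0,0.42],[0,0,0.6,0,0,0,0.42],[0.3,0,0.6,0,0,0,0.42],[0.5,-0.1,0.6,0,0,0,0.42],[0.5,-0.1,0.6,0,0,0,0.42]])

```text
time: 24.9
tool_pos: [0.5521, -0.0618, 0.1068]
tcp_rot: [0.212, 3.129, -0.001]
wrist_force: [-0.2, -0.4, -0.6]
width: 0.576
grip_force: 0.0
```

```bash
python3 - <<'E'
from fit import *
save("side","s8.png",(240,100,440,280),3)
print(bot.read_state()["tool_pos"])
for n in ("top","side"):
  bot.read_camera(n)
  for k,x0,p in (("vial_black",(.473,-.045),None),("vial_white",(.618,-.074),cyl(.011,.003,.051))):
   for d in bot.trace(k,n)[:3]:
    r,i=fit(n,k,d["mask"],x0,p)
    if i>.4: print(k,n,round(d["score"],2),r.round(4),round(i,2))
E
```

```text
[ 0.54934838 -0.06108477  0.10573316]
vial_black side 0.47 [ 0.4686 -0.0454] 0.84
vial_white side 0.46 [ 0.6159 -0.0735] 0.83
```

View pics/s8.png

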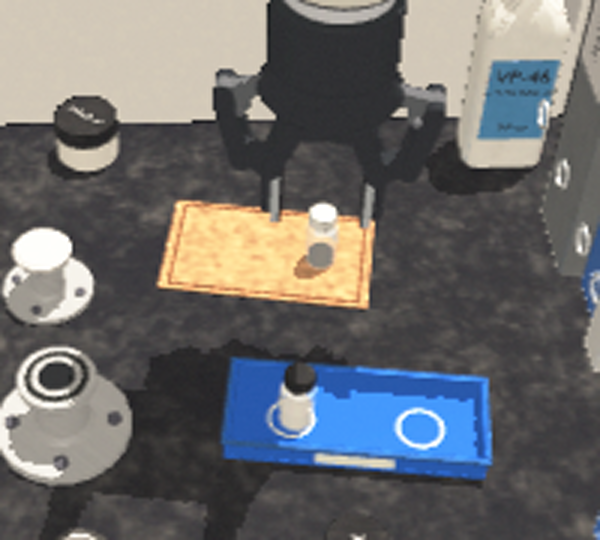

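servo_tool(series=[[0.3,-0.088,0,0,0,0,0.42],[0.465,-0.088,0,0,0,0,0.42],[0.465,-0.088,0,0,0,0,0.42],[0.465,-0.088,0,0,0,0,0.42],[0.465,-0.088,-0.25,0,0,0,0.42],[0.465,-0.088,-0.5,0,0,0,0.42],[0.465,-0.088,-0.607,0,0,0,0.42],[0.465,-0.088,-0.607,0,0,0,0.42],[0.465,-0.088,-0.607,0,0,0,0.42],[0.465,-0.088,-0.607,0,0,0,1],[0.465,-0.088,-0.607,0,0,0,1],[0.465,-0.088,-0.607,0,0,0,1],[0.465,-0.088,-0.607,0,0,0,1],[0.465,-0.088,-0.607,0,0,0,1],[0.465,-0.088,-0.607,0,0,0,1]])

```text
time: 26.75
tool_pos: [0.6194, -0.074, 0.0168]
tcp_rot: [0.212, 3.131, -0.001]
wrist_force: [0.8, 0.4, 6.9]
width: 0.244
grip_force: 29.8
```

servo_tool(series=[[0,0,0.1,0,0,0,1],[0,0,0.3,0,0,0,1],[0,0,0.5,0,0,0,1],[-0.1,-0.03,0.5,0,0,0,1],[-0.3,-0.1,0.5,0,0,0,1],[-0.6,-0.2,0.5,0,0,0,1],[-0.9,-0.3,0.5,0,0,0,1],[-0.9,-0.3,0.5,0,0,0,1]])

```text
time: 27.55
tool_pos: [0.4751, -0.1186, 0.088]
tcp_rot: [-0.215, -3.127, -0.001]
wrist_force: [-1.2, 0.1, 0.5]
width: 0.243
grip_force: 29.6
```

servo_tool(series=[[-0.15,-0.05,0,0,0,0,1],[-0.15,-0.05,0,0,0,0,1],[-0.15,-0.05,0,0,0,0,1],[-0.15,-0.05,-0.2,0,0,0,1],[-0.15,-0.05,-0.4,0,0,0,1],[-0.15,-0.05,-0.45,0,0,0,1],[-0.15,-0.05,-0.475,0,0,0,1],[-0.15,-0.05,-0.485,0,0,0,1],[-0.15,-0.05,-0.485,0,0,0,1],[-0.15,-0.05,-0.485,0,0,0,1]])

```text
time: 28.55
tool_pos: [0.4616, -0.1265, 0.018]
tcp_rot: [0.212, 3.132, -0.001]
wrist_force: [0.2, 0.0, 0.1]
width: 0.244
grip_force: 29.6
```

servo_tool(series=[[0,0,-0.004,0,0,0,1],[0,0,-0.007,0,0,0,1],[0,0,-0.007,0,0,0,1],[0,0,-0.007,0,0,0,0.65],[0,0,-0.007,0,0,0,0.42],[0,0,-0.007,0,0,0,0.42],[0,0,-0.007,0,0,0,0.42],[0,0,0.2,0,0,0,0.42],[0,0,0.45,0,0,0,0.42],[0,0,0.8,0,0,0,0.42],[0,0,1,0,0,0,0.42],[0,0,1,0,0,0,0.42]])

```text
time: 29.75
tool_pos: [0.4641, -0.1275, 0.1728]
tcp_rot: [0.211, 3.124, -0.004]
wrist_force: [1.2, -1.0, -0.0]
width: 0.578
grip_force: 0.0
```

servo_tool(series=[[0,1,0,0,0,0,0.42],[0,1,0,0,0,0,0.42],[0,1,0,0,0,0,0.42],[0,1,0,0,0,0,0.42]])

```text
time: 30.15
tool_pos: [0.4587, 0.0289, 0.1655]
tcp_rot: [-0.202, -3.133, -0.003]
wrist_force: [0.2, -1.0, -0.3]
width: 0.578
grip_force: 0.0
```

servo_tool(series=[[0,1,0,0,0,0,0.42],[0,1,0,0,0,0,0.42],[0,1,0,0,0,0,0.42],[0,1,0,0,0,0,0.42]])

```text
time: 30.55
tool_pos: [0.4594, 0.1781, 0.1659]
tcp_rot: [-0.203, -3.134, -0.002]
wrist_force: [-0.4, -1.2, 0.0]
width: 0.582
grip_force: 0.0
```

servo_tool(series=[[0,1,0,0,0,0,0.42],[0,1,0,0,0,0,0.42],[0,1,0,0,0,0,0.42],[0,1,0,0,0,0,0.42],[0,1,0,0,0,0,0.42]])

```text
time: 31.05
tool_pos: [0.4597, 0.3231, 0.1654]
tcp_rot: [-0.209, -3.133, 0.004]
wrist_force: [-1.7, -0.2, 0.6]
width: 0.579
grip_force: 0.0
```

```bash
python3 - <<'E'
from fit import *
save("top","t9.png",(230,140,400,260),4.6)
save("side","s9.png",(230,100,430,280),4)
print(bot.read_state()["tool_pos"])
for n in ("top","side"):
  for k,x0,p in (("vial_black",(.473,-.045),None),("vial_white",(.46,-.126),None),("flange",(.592,.1225),cyl(.02,.04,.048)),("sample_box",(.467,-.085,-.13),None)):
   for d in bot.trace(k,n)[:3]:
    r,i=fit(n,k,d["mask"],x0,p)
    if i>.4: print(k,n,round(d["score"],2),r.round(4),round(i,2))
E
```

```text
[0.45984175 0.32176817 0.16565612]
vial_black top 0.64 [ 0.4723 -0.0439] 0.83
flange top 0.58 [0.5906 0.1227] 0.9
vial_black side 0.7 [ 0.4691 -0.0455] 0.86
vial_white side 0.76 [ 0.4578 -0.1263] 0.83
flange side 0.48 [0.5894 0.1212] 0.84
sample_box side 0.56 [ 0.4671 -0.085  -0.1434] 0.82
```

View pics/t9.png

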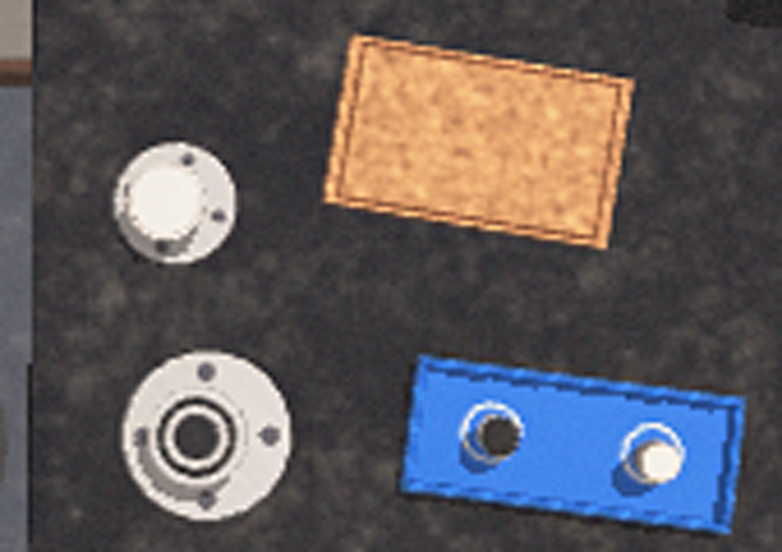

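View pics/s9.png

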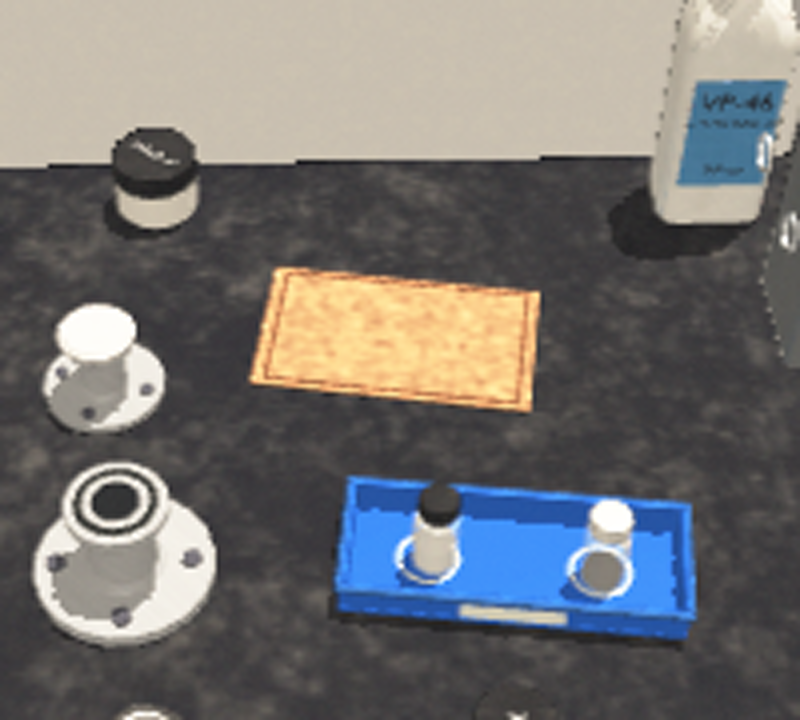

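The flange lies flat on the small port, and both vials are back at their rings with the mat clear. I'll measure the centring more exactly by comparing the seal ring before with the disc now.

```bash
python3 - <<'E'
from fit import *
a=cv2.imread('pics/top0.png').astype(int).mean(2); b=bot.read_camera("top").astype(int).mean(2)
def cen(im,cond,u0,u1,v0,v1):
    m=cond(im[v0:v1,u0:u1]); n,l,st,c=cv2.connectedComponentsWithStats(m.astype(np.uint8)); i=1+np.argmax(st[1:,4]); return c[i]+[u0,v0],st[i]
for th in (80,110): 
  c,s=cen(a,lambda x:x<th,258,274,175,191); print("ring",c,s,unproj("top",*c,.04)[:2].round(4))
for th in (236,243,248):
  c,s=cen(b,lambda x:x>th,250,284,168,200); print("disc",c,s,unproj("top",*c,.048)[:2].round(4))
for nm,im in(("before",a),("after",b)):
  c,s=cen(im,lambda x:x<60,330,345,227,242); print(nm,"black",c,s[4],unproj("top",*c,.052)[:2].round(4))
  c,s=cen(im,lambda x:x>185,366,381,233,247); print(nm,"white",c,s[4],unproj("top",*c,.052)[:2].round(4))
print(a[174:194,254:280].astype(int)); print(b[170:196,252:280].astype(int))
E
```

```text
ring [265.66666667 182.5       ] [ 5  5  6  6 30] [0.5923 0.1227]
ring [265.77142857 182.42857143] [ 5  5  7  6 35] [0.5925 0.1225]
disc [265.61437908 183.2875817 ] [  9   9  14  15 153] [0.5898 0.1219]
disc [268. 177.] [18  9  1  1  1] [0.6044 0.1164]
disc [268. 191.] [18 23  1  1  1] [0.5718 0.1162]
before black [337.36 234.2 ] 25 [ 0.472  -0.0437]
before white [373.88059701 238.91044776] 67 [ 0.4612 -0.127 ]
after black [337.60714286 234.64285714] 28 [ 0.471  -0.0442]
after white [373.97058824 239.41176471] 68 [ 0.46   -0.1272]
[[ 64  70  66  56  68 149 217 220 213 215 209 214 216 219 208 159 104 113
  174 219 219 224 226  89  54  58]
 [ 76  68  61  75 149 221 217 213 213 214 204 213 210 213 213 166  79 116
  195 218 216 219 221 220  51  49]
 [ 76  64  62 120 223 218 214 216 216 224 216 180 181 188 228 226 217 219
  217 217 213 213 218 222 222  39]
 [ 74  61  88 181 213 213 216 219 212 127  63  50  53  51  79 158 227 221
  218 215 217 215 216 219 218 124]
 [ 66  89 174 220 210 213 214 210  89  57 145 223 220 182 166  54 128 227
  221 215 216 214 216 216 220 221]
 [ 62 105 226 218 
[... 3960 characters left out ...]
 72  65  53  62  90 134 129 131 152 232 214 228 239 241 239 228 206 229
  240 127 140 214 213 217 218 216 217 190]
 [ 62  60  64  55  54  97 131 128 132 135 165 241 217 223 226 231 248 173
  136 143 216 216 213 218 219 221 216  78]
 [ 58  61  65  63  41  70 141 128 133 128 132 141  96  91 120 122 144 130
  122 147 218 216 210 216 225 217 105  47]
 [ 57  62  73  76  69  45  82 137 134 135 129 109  62  64  90 131 132 131
  147 219 218 214 214 220 221 144  55  50]
 [ 57  63  67  69  67  59  40  74 117 139 133 130  78  70 103 130 130 129
  146 219 219 215 223 220  94  58  48  56]
 [ 67  66  62  68  67  64  58  33  51  97 142 135 132 115 130 128 143 221
  220 222 225 225 180  77  50  48  55  61]]
```

The disc sits about 2.5 mm off centre in x, while the vials are within about 1.3 mm of where they stood. There's time to spare, so I'll grip the flange lightly and slide it +2.5 mm on the port without lifting it.

servo_tool(series=[[0.3,-0.5,0,0,0,0,0.38],[0.5,-0.8,0,0,0,0,0.38],[0.5,-0.8,0,0,0,0,0.38],[0.5,-0.8,0,0,0,0,0.38],[0.5,-0.8,0,0,0,0,0.38]])

```text
time: 32.1
tool_pos: [0.5354, 0.203, 0.1668]
tcp_rot: [-0.216, -3.134, -0.0]
wrist_force: [0.1, 0.2, -0.1]
width: 0.623
grip_force: 0.0
```

servo_tool(series=[[0.383,-0.546,0,0,0,0,0.38],[0.383,-0.546,0,0,0,0,0.38],[0.383,-0.546,0,0,0,0,0.38],[0.383,-0.546,0,0,0,0,0.38],[0.383,-0.546,-0.3,0,0,0,0.38],[0.383,-0.546,-0.55,0,0,0,0.38],[0.383,-0.546,-0.7,0,0,0,0.38],[0.383,-0.546,-0.8,0,0,0,0.38],[0.383,-0.546,-0.845,0,0,0,0.38],[0.383,-0.546,-0.845,0,0,0,0.38],[0.383,-0.546,-0.845,0,0,0,0.38]])

```text
time: 33.2
tool_pos: [0.5935, 0.1226, 0.0414]
tcp_rot: [0.211, 3.132, 0.001]
wrist_force: [-0.2, 0.3, -0.8]
width: 0.62
grip_force: 0.0
```

servo_tool(series=[[0,0,0,0,0,0,0.5],[0,0,0,0,0,0,0.6],[0,0,0,0,0,0,0.7],[0,0,0,0,0,0,0.7],[0,0,0,0,0,0,0.7]], newtons=20)

```text
time: 33.7
tool_pos: [0.5939, 0.1223, 0.0419]
tcp_rot: [0.213, 3.132, 0.002]
wrist_force: [-1.3, 1.1, 6.2]
width: 0.424
grip_force: 19.9
```

servo_tool(series=[[0.005,0,0,0,0,0,0.7],[0.01,0.002,0,0,0,0,0.7],[0.016,0.004,0,0,0,0,0.7],[0.016,0.004,0,0,0,0,0.7],[0.016,0.004,0,0,0,0,0.7],[0.016,0.004,0,0,0,0,0.55],[0.016,0.004,0,0,0,0,0.5],[0.016,0.004,0,0,0,0,0.45],[0.016,0.004,0,0,0,0,0.38],[0.016,0.004,0,0,0,0,0.38],[0.016,0.004,0.15,0,0,0,0.38],[0.016,0.004,0.4,0,0,0,0.38],[0.016,0.004,0.8,0,0,0,0.38],[0.016,0.004,0.8,0,0,0,0.38]])

```text
time: 35.1
tool_pos: [0.5991, 0.1232, 0.167]
tcp_rot: [0.211, 3.124, 0.004]
wrist_force: [1.6, -0.7, 1.0]
width: 0.62
grip_force: 0.0
```

servo_tool(series=[[-0.5,0.8,0,0,0,0,0.38],[-0.5,0.8,0,0,0,0,0.38],[-0.5,0.8,0,0,0,0,0.38],[-0.5,0.8,0,0,0,0,0.38],[-0.5,0.8,0,0,0,0,0.38]])

```text
time: 35.6
tool_pos: [0.5193, 0.2432, 0.1597]
tcp_rot: [-0.208, -3.135, 0.001]
wrist_force: [0.2, -0.4, -0.6]
width: 0.617
grip_force: 0.0
```

servo_tool(series=[[-0.4,0.8,0,0,0,0,0.38],[-0.4,0.8,0,0,0,0,0.38],[-0.4,0.8,0,0,0,0,0.38],[-0.4,0.8,0,0,0,0,0.38],[-0.4,0.8,0,0,0,0,0.38],[-0.4,0.8,0,0,0,0,0.38]])

```text
time: 36.2
tool_pos: [0.4608, 0.3612, 0.1597]
tcp_rot: [0.214, 3.134, -0.001]
wrist_force: [-0.5, 0.5, -0.5]
width: 0.621
grip_force: 0.0
```

```bash
python3 - <<'E'
from fit import *
b=bot.read_camera("top").astype(int).mean(2)
m=(b[168:200,250:284]>234).astype(np.uint8); n,l,st,c=cv2.connectedComponentsWithStats(m); i=1+np.argmax(st[1:,4]); c=c[i]+[250,168]
print("disc",c,st[i],unproj("top",*c,.048)[:2])
for d in bot.trace("flange","top")[:2]:
    r,i=fit("top","flange",d["mask"],(.592,.122),cyl(.02,.04,.048)); print(r,i)
save("side","s10.png",(230,100,430,280),3); print(bot.read_state()["tool_pos"],bot.read_state()["time"])
E
```

```text
disc [265.425   182.44375] [  9   7  15  15 160] [0.59171994 0.12230644]
[0.592 0.122] 0.0
[0.59173869 0.12179214] 0.9139156937599182
[0.46074819 0.36118848 0.1599282 ] 36.35
```

View pics/s10.png

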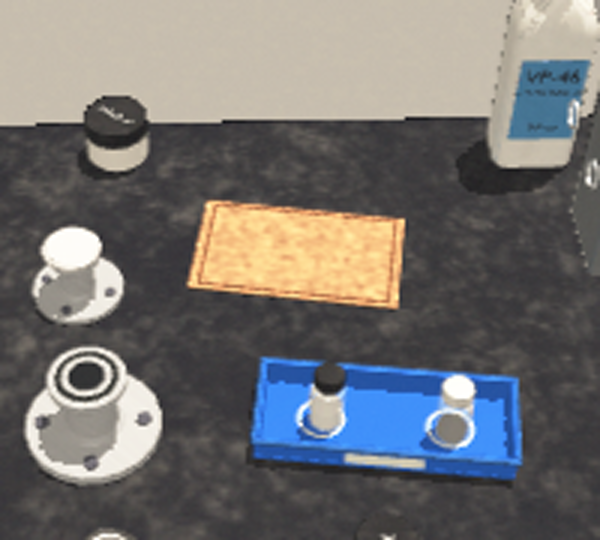

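The picture shows the flange flat on the small port (about (70,245) in the crop), now within about 1 mm of centre. The vials stand in their rings: black cap at (325,400), white cap at (455,410).

```bash
python3 -c "
from workcell import bot
print(bot.finish_job())"
```

```text
the job is handed in; nothing more can be done
None
```

The job is handed in at about 36 s: the flange lies flat on the small port, about 1 mm off centre, and both vials are back upright in the box, unswapped and within about 1.5 mm of where they stood; I re-centred the flange by about 2.5 mm on the port after the vials were back.

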